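# Draw the bottom carrier from the dispenser and pin it on the scanner nest

### The arm

A 6-joint arm with a two-finger parallel gripper is mounted at the origin on the work surface. World frame = base frame: x ahead of the robot, y to its left, z up, the work surface at z = 0. Lengths are in mm, angles in rad, forces in N, time in s.
With the tool pointing down it reaches from about 350 to 875 mm from the base axis. Payload 4.2 kg.
Tool frame: the origin (TCP) lies at the very end of the fingers, on their centre line; the grasp point (between the pads) lies 19 mm behind it; z points along the fingers, y is the direction in which the jaws open and shut (so a half turn about z gives the same grasp; the last joint's range is limited). The gripper opens to 85 mm and grips with 20 to 120 N. Pads are 22 mm wide; open, the fingers measure 114 mm over their backs; the gripper's body (76 mm by 85 mm) begins 54 mm behind the grasp point. The pads swing forward as they close: fully open they stand 13 mm farther back than shut.
Start: joints at [-1.043, 0.385, 0.008, 0, -1.194, -0.259], TCP at [166.001, -602.53, 231.312] pointing down, gripper open.
Joint ranges: [-3.14, 3.14], [-1.21, 2.06], [-1.07, 1.41], [-3.16, 2.05], [-2.99, -0.16], [-3.1, 3.1]. Speed limits (rad/s): [2.79, 2.79, 3.14, 3.14, 3.14, 3.14].

### API

Orientations are given as a unit quaternion [x, y, z, w].
In Python, from bench import arm, optics, job gives the robot as it stands.
- The arm moves only by the tool send_rows, never from a script. Its argument "steps" is a list that holds one entry, the list of rows, each a list of 5 numbers: the shift along the tool's x, y, z in cm, then the turn about the tool's z in rad, then the opening, from 0 (shut) to 1 (fully open). A call has 1 to 10 rows; each row shifts and turns the pose as measured when the row begins, along the tool's axes as they then stand; what a row does not reach is not made up. A row lasts 1/12 s, in which the tool goes at most 41.7 mm and 7.16 degrees, less where a joint would pass 70% of its speed; a pose out of reach is approached as far as the arm can. A call with a gripper value outside its range is refused whole. The fingers move at their own pace and stop on an object; the grip force is fixed at half the most. Time passes only in rows, so rows that do not move let the fingers close. It gives the time, the measured TCP pose, the force and the opening at its end, in the units of the state.
- arm.read_state(): the state, without advancing time (a new reading comes with each control period).
- optics.get_image(name): name is "scene" or "top"; returns (picture, depth): 384x512x3 uint8, blue, green, red; 384x512 float32, mm along the optical axis (not along the pixel's ray), 0 where there is no reading.
- optics.get_calibration(name): a dict with "K" (3x3 intrinsics, pixels), "rvec" (rotation vector, rad) and "tvec" (3), from world to camera coordinates, as OpenCV has them. Camera axes: x right, y down, z forward; pixel columns grow to the right and rows downward; lengths in mm; the calibration is good to about 2 mm. A picture is of the moment at which its call begins. get_calibration takes no time and is no camera call.
- job.job_done(): hands the job in, once; it reports no verdict.
The state is a dict: "clock": time; "joints": joint angles; "joint_vel": joint speeds; "joint_efforts": joint torques, N m; "position": TCP position; "ee_rot": TCP orientation; "contact_force": force on the tool from outside, world axes, zero at the start; "wrist_torque": the same for the moment, N m; "gripper_width": finger opening in mm.
Only numpy, scipy, OpenCV 4.12 (cv2) and the standard library are available. Lean on these libraries where they do the work, as an engineer would, in place of code of your own. Each camera call takes 0.05 s, during which the arm holds its last target. There are 200 camera calls.

### The job

Slide the bottom sample carrier straight out through the mouth of the gravity dispenser, so that the three above it drop down and stay stacked inside, then lower it onto the scanner nest until both locating pins are through its holes and it lies fully home and flat on the nest. Set it down rather than dropping it, let go of it, and leave the other things on the bench where they stand.

Things in the scene. Friction and masses are not known exactly. Their poses are not given: they have to be found in the camera images.
- carrier0: Blue flat plastic carrier plate with white well marks, 130 (x) x 60 (y) x 16 mm (z), about 0.16 kg, two 12 mm through holes at (48, 14) and (-48, -14) mm. Origin: centre of its underside. Half a turn about z leaves it alike. The bottom one and the one to take: it lies on the rail and sticks 32 to 43 mm out of the mouth towards the robot.
- carrier1: Blue flat plastic carrier plate with white well marks, 130 (x) x 60 (y) x 16 mm (z), about 0.16 kg, two 12 mm through holes at (48, 14) and (-48, -14) mm. Origin: centre of its underside. Half a turn about z leaves it alike. Second from the bottom, fully inside the dispenser, resting on carrier0.
- carrier2: Blue flat plastic carrier plate with white well marks, 130 (x) x 60 (y) x 16 mm (z), about 0.16 kg, two 12 mm through holes at (48, 14) and (-48, -14) mm. Origin: centre of its underside. Half a turn about z leaves it alike. Third from the bottom, inside.
- carrier3: Blue flat plastic carrier plate with white well marks, 130 (x) x 60 (y) x 16 mm (z), about 0.16 kg, two 12 mm through holes at (48, 14) and (-48, -14) mm. Origin: centre of its underside. Half a turn about z leaves it alike. Top one, inside.
- dispenser: Fixed upright magazine, white base 170 x 110 x 12 mm. Origin: on the table below the stack's centre; +x runs from mouth to back, carriers leave along -x. Four corners of aluminium posts 32 to 40 mm either side of the centre line, x = -73 to -53 and 48 to 73 mm, up to 256 mm high; a carrier has 2 mm side play and about 2 mm end play. All axes lie as the body's own, z up.
- mouth (a point): Middle of the mouth's upper edge, 171 mm above the table, on the clear front wall's outer face (73 mm in front of the dispenser's centre; axes as its). Wall 6 mm thick, 84 mm wide, rising 85 mm from here; the orange lip on its top reaches 15 mm further out, so an upright gripper has no room over the carrier's end. Mouth 21 mm high: one carrier passes.
- bay (a point): Centre of the stack's floor, on top of the aluminium rail, 150 mm above the dispenser's origin; axes as the dispenser's. The rail is 36 mm wide, from x = -123 to 68 mm here, so a carrier overhangs it 12 mm either side. A carrier resting on it fully inside has its origin here.
- nest: Fixed scanner nest. Origin: on the table below the centre of its block. Grey base 170 (x) x 110 (y) x 12 mm with a steel block 112 x 42 mm, top at 150 mm (a seated carrier overhangs it). A mast with a black scanner head stands behind it: mast at (92, 45) mm, head from x = 85 to 125, y = 0 to 60 mm, 230 to 260 mm high.
- seat (a point): Centre of the nest block's top face, 150 mm above the table; axes as the nest's. Brass round pin at (48, 14) mm, brass diamond pin at (-48, -14) mm, each 9.4 mm across, 20 tall: straight for 8 mm, then tapering to 3 mm. A carrier fully home has its origin here and its x along this x (or half round), pin tips showing 4 mm above it.
- sanitiser: White bottle with green cap, 68 mm across, 190 tall, origin at the centre of its foot; bystander, loose.
- jar: Amber jar, 68 mm across, 80 tall, origin at the centre of its foot; bystander, loose.
- tube_rack: Orange tube rack 120 x 62 x 57 mm, origin at the centre of its underside; bystander, loose.
- amber: Amber bottle, 60 mm across, 110 tall, origin at the centre of its foot; bystander, loose.
- tip_box: Clear pipette tip box with green lid, 88 x 128 x 64 mm, origin at the centre of its underside; bystander, loose.
- phone: Black phone lying flat, 150 x 72 x 9 mm, origin at the centre of its underside; bystander, loose.
- mouse: Black computer mouse, 110 x 62 x 32 mm, origin at the centre of its underside; bystander, loose.
Mind the look-alikes: they are no part of the job. Leave any green or orange look-alike of the carrier2 alone.

How it is judged (in metres and radians):
On the way:
1. the bottom carrier has been slid clear of the dispenser's mouth and the other three have dropped down inside (x of carrier0 in the frame of bay below -0.125 m and z of carrier1 in the frame of bay between -0.004 and 0.004 m), for 0.2 s.
At the end, for the whole second after the job is handed in: Bottom carrier released, at rest on the nest: within 4 mm sideways and 2.5 mm in height of the seat, within 0.03 rad of level and 0.05 rad of its line; other three at rest in the dispenser, one step lower: within 8 mm along, 6 across, 4 in height of their place, 0.06 rad of level (horizontal distance between carrier0 and seat below 0.004 m and z of carrier0 in the frame of seat between -0.0025 and 0.0025 m and angle between carrier0's own z axis and vertical below 0.03 rad and angle between the x axis of carrier0 and the x axis of seat, either way round below 0.05 rad and linear speed of carrier0 below 0.02 m/s and contact force between the fingers and carrier0 below 0.05 N and z of carrier1 in the frame of bay between -0.004 and 0.004 m and x of carrier1 in the frame of bay between -0.008 and 0.008 m and y of carrier1 in the frame of bay between -0.006 and 0.006 m and angle between each of carrier1, carrier2, carrier3's own z axis and vertical below 0.06 rad and linear speed of each of carrier1, carrier2, carrier3 below 0.03 m/s and z of carrier2 in the frame of bay between 0.012 and 0.02 m and x of carrier2 in the frame of bay between -0.008 and 0.008 m and y of carrier2 in the frame of bay between -0.006 and 0.006 m and z of carrier3 in the frame of bay between 0.028 and 0.036 m and x of carrier3 in the frame of bay between -0.008 and 0.008 m and y of carrier3 in the frame of bay between -0.006 and 0.006 m); the robot touches nothing.
It fails at once if a bystander is pushed more than 25 mm or tipped over (distance of any of sanitiser, jar, tube_rack, amber, tip_box, phone, mouse from where it was at the start of the episode above 0.025 m or angle between any of sanitiser, jar, tube_rack, amber, tip_box, phone, mouse's own z axis and vertical above 0.5 rad).
It fails at once if one of the other three carriers is taken out of the dispenser (distance of any of carrier1, carrier2, carrier3 from where it was at the start of the episode above 0.05 m).
It fails at once if the bottom carrier is dropped (falls free of the fingers by more than about 10 mm) (contact force between the fingers and carrier0 below 0.05 N and linear speed of carrier0 above 0.45 m/s).
It also fails if it takes over 48 s, if anything falls off the work surface, if the arm or the gripper's body presses on something with over 40 N, if the wrist force passes 120 N, or if a joint passes its speed limit or range.

## Working session

There is one attempt and no reset: what is moved stays moved. The work goes in short steps, Python scripts to look and compute and a tool call to move; the robot and the scene stay as the last step left them, time stands still between calls to the robot, and variables do not carry over. Pictures are saved under pics/ and viewed, about 8 in all and at most 12, crops included, and the job is handed in when it is done.

Besides the shell and the picture viewer there is one more tool, called after "Call:" as name(argument=value, ...), one argument or row to a line, values as JSON. send_rows: Moves the arm, as the interface text tells. Its arguments: {"type":"object","properties":{"steps":{"type":"array","items":{"type":"array","items":{"type":"array","items":{"type":"number"}}}}},"required":["steps"]}

```bash
mkdir -p pics; cat > h.py <<'E'
import numpy as np, cv2
from scipy.spatial.transform import Rotation as R
from bench import arm, optics, job
def cal(n):
    c=optics.get_calibration(n); return np.array(c["K"],float),cv2.Rodrigues(np.array(c["rvec"],float))[0],np.array(c["tvec"],float).ravel()
def snap(n,f):
    im,d=optics.get_image(n); cv2.imwrite(f"pics/{f}.png",im); np.save(f"pics/{f}.npy",d); return im,d
def atz(n,u,v,z):
    K,r,t=cal(n); ray=r.T@np.linalg.inv(K)@[u,v,1]; c=-r.T@t; return c+ray*(z-c[2])/ray[2]
def atd(n,u,v,d):
    K,r,t=cal(n); return r.T@(np.linalg.inv(K)@[u,v,1]*d-t)
def cloud(n,d):
    K,r,t=cal(n); v,u=np.mgrid[:d.shape[0],:d.shape[1]]
    p=np.stack([u,v,np.ones_like(u)],-1)@np.linalg.inv(K).T*d[...,None]; return (p-t)@r
def proj(n,p):
    K,r,t=cal(n); q=(np.atleast_2d(p)@r.T+t)@K.T; return q[:,:2]/q[:,2:]
E
python3 - <<'E'
from h import *
for n in("scene","top"):
    im,d=snap(n,n+"0"); K,r,t=cal(n); print(n,K.round(1).tolist(),(-r.T@t).round(),r.round(2).tolist())
print(arm.read_state())
E
```

```text
scene [[350.8, 0.0, 255.5], [0.0, 350.8, 195.0], [0.0, 0.0, 1.0]] [1049.  524.  682.] [[-0.71, 0.71, -0.0], [0.39, 0.39, -0.83], [-0.59, -0.59, -0.56]]
top [[481.1, 0.0, 253.4], [0.0, 481.1, 191.4], [0.0, 0.0, 1.0]] [ 309.   -9. 1510.] [[-0.01, -1.0, 0.02], [-0.99, 0.0, -0.13], [0.13, -0.02, -0.99]]
{'clock': 0.1, 'joints': array([-1.04341114e+00,  3.85504744e-01,  6.72585776e-03, -4.19944085e-04,
       -1.19394282e+00, -2.58599735e-01]), 'joint_vel': array([-0.00191244, -0.00249523,  0.00436426,  0.00214078, -0.00013668,
        0.00073267]), 'joint_efforts': array([-2.00389608e-03, -3.93317950e+01,  1.88928705e+01,  4.19795573e+00,
       -2.59286076e-03,  4.00330521e-06]), 'position': array([ 165.85118674, -602.05601199,  230.3036951 ]), 'ee_rot': array([-1.33911715e-01,  9.90992779e-01,  9.64040428e-04, -1.88381181e-04]), 'contact_force': array([ 0.18287074,  0.04584151, -0.38414761]), 'wrist_torque': array([0.00048376, 0.03102066, 0.03541561]), 'gripper_width': 85.65194272850245}
```

View pics/scene0.png

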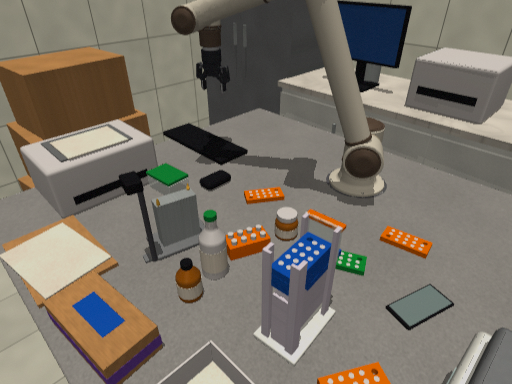

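View pics/top0.png

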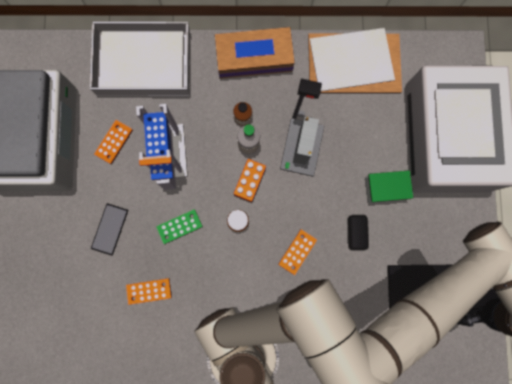

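```bash
python3 - <<'E'
from h import *
im=cv2.imread("pics/top0.png");d=np.load("pics/top0.npy")
a=cv2.resize(im[95:195,110:210],None,fx=4,fy=4,interpolation=cv2.INTER_CUBIC)
b=cv2.resize(im[75:185,265:345],(320,440),interpolation=cv2.INTER_CUBIC)
c=np.zeros((440,730,3),np.uint8);c[:400,:400]=a;c[:,410:]=b
cv2.imwrite("pics/crop0.png",c)
P=cloud("top",d)
reg=lambda u0,u1,v0,v1,z0,z1,sat=None:[p for p in P[v0:v1,u0:u1].reshape(-1,3) if z0<p[2]<z1]
for nm,rg in dict(carriertop=(120,195,100,190,207,222),posts=(120,195,100,190,248,264),c0end=(120,195,150,190,160,172),dbase=(120,200,95,195,8,17),nbase=(270,345,95,185,8,17),block=(280,330,105,175,145,156),head=(285,330,70,110,250,270)).items():
    q=np.array(reg(*rg),np.float32)
    if len(q)<5: print(nm,len(q));continue
    print(nm,len(q),np.median(q[:,2]).round(1),cv2.minAreaRect(q[:,:2]))
E
```

```text
Traceback (most recent call last):
cv2.error: OpenCV(4.12.0) /io/opencv/modules/imgproc/src/convhull.cpp:143: error: (-215:Assertion failed) total >= 0 && (depth == CV_32F || depth == CV_32S) in function 'convexHull'
```

View pics/crop0.png

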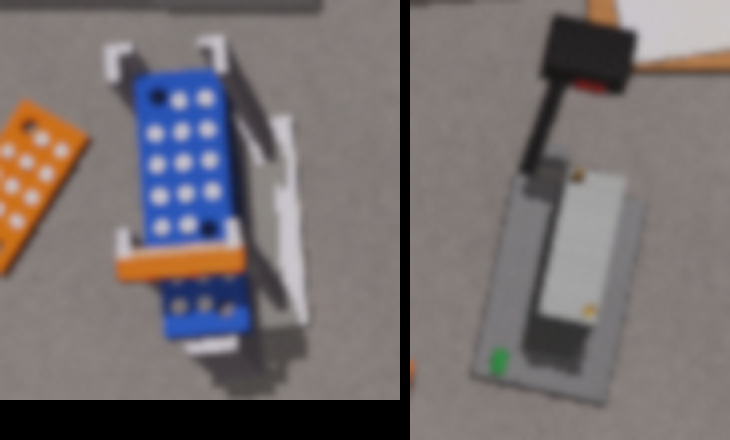

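The left crop shows the dispenser: its lip is at top pixel (155,161), with carrier0's blue end below it at about (161,177). The right crop shows the nest block, with brass pins at about (307,119) and (310,152). The only other blue things are the three stacked carriers and a book label.

```bash
python3 - <<'E'
from h import *
im=cv2.imread("pics/top0.png");d=np.load("pics/top0.npy")
P=cloud("top",d)
hsv=cv2.cvtColor(im,cv2.COLOR_BGR2HSV);blue=(hsv[...,0]>100)&(hsv[...,0]<125)&(hsv[...,1]>140);org=(hsv[...,0]<18)&(hsv[...,1]>150)
al=np.ones_like(blue)
for nm,m,(u0,u1,v0,v1),z0,z1 in [("stack",blue,(120,195,100,170),205,225),("c0end",blue,(120,195,150,190),158,174),("lip",org,(135,180,150,170),240,275),("tops",al,(120,195,100,190),248,270),("dbase",al,(120,200,95,195),6,18),("nbase",al,(270,345,95,185),6,18),("block",al,(280,335,105,175),143,157),("head",al,(285,335,70,110),250,272)]:
    M=np.zeros_like(blue);M[v0:v1,u0:u1]=1
    q=P[M&m&(P[...,2]>z0)&(P[...,2]<z1)].astype(np.float32)
    if len(q)<5: print(nm,len(q));continue
    c,s,a=cv2.minAreaRect(np.ascontiguousarray(q[:,:2])); print(nm,len(q),np.median(q[:,2]).round(1),np.round(c,1),np.round(s,1),round(a,1))
# pins in top image, per crop reading
for u,v,z in[(265+167/4,75+175/4,168),(265+180/4,75+310/4,168)]: print("pin",atz("top",u,v,z).round(1))
E
```

```text
stack 558 212.4 [640.8 233.2] [119.5  61.2] 6.8
c0end 202 164.7 [542.2 225. ] [37.6 59.8] 4.0
lip 162 254.5 [556.  226.8] [16.2 82.3] 5.9
tops 384 254.5 [628.3 232.2] [163.1  84.4] 4.3
dbase 766 10.7 [661.2 259.7] [323.8 250.4] 1.3
nbase 1143 10.7 [ 668.8 -212.7] [239.5 283.5] 89.3
block 536 149.0 [ 665.6 -195.2] [ 59.9 151.5] 87.4
head 326 258.8 [ 756.9 -188.4] [60.  41.7] 77.8
pin [ 694.2 -190.4  168. ]
pin [ 595.3 -197.5  168. ]
```

```bash
python3 - <<'E'
from h import *
im=cv2.imread("pics/top0.png");d=np.load("pics/top0.npy");P=cloud("top",d)
hsv=cv2.cvtColor(im,cv2.COLOR_BGR2HSV);blue=(hsv[...,0]>100)&(hsv[...,0]<125)&(hsv[...,1]>140)
# per image row edges of blue at known height
for nm,rows,z in(("stack",range(116,153),214),("c0",range(167,178),166)):
    L=[];Rr=[]
    for v in rows:
        u=np.where(blue[v,135:185])[0]+135
        if len(u)<8: continue
        L.append(atz("top",u.min()-.5,v,z)[:2]);Rr.append(atz("top",u.max()+.5,v,z)[:2])
    for s,e in(("L",L),("R",Rr)):
        e=np.float32(e);vx,vy,x0,y0=cv2.fitLine(e,cv2.DIST_HUBER,0,.01,.01).ravel();print(nm,s,len(e),"yaw",np.degrees(np.arctan(vy/vx)).round(2),x0.round(1),y0.round(1))
u=159
for u in(155,160,165):
    v=np.where(blue[165:190,u])[0]+165; print("c0 front",u,v.max(),atz("top",u,v.max()+.5,166).round(1))
# post tops
M=np.zeros_like(blue);M[98:122,130:175]=1
q=P[M&(P[...,2]>249)&(P[...,2]<264)]; print("back posts",len(q),q.mean(0).round(1),q.min(0).round(1),q.max(0).round(1))
# overlay of model
def T(o,yaw,p): return np.array(R.from_euler('z',yaw,degrees=True).apply(p))+[*o,0]
o=(636.2,233.8);yaw=5.3
big=cv2.resize(im[90:190],None,fx=4,fy=4,interpolation=cv2.INTER_CUBIC)
def poly(o,yaw,pts,col):
    g=(proj("top",T(o,yaw,np.array(pts,float)))-[0,90]+.5)*4-.5; cv2.polylines(big,[np.int32(g.round())],True,col,1)
rect=lambda x0,x1,y0,y1,z:[(x0,y0,z),(x1,y0,z),(x1,y1,z),(x0,y1,z)]
poly(o,yaw,rect(-88,-73,-42,42,256),(0,255,0));poly(o,yaw,rect(-65,65,-30,30,214),(0,255,255))
for s in(-1,1): poly(o,yaw,rect(48,73,32*s,40*s,256),(0,0,255))
poly(o,yaw,rect(-123,-110,-18,18,150),(255,0,255));poly(o,yaw,rect(-85,85,-55,55,12),(255,255,0))
n=(644.8,-194);ny=-12.2
poly(n,ny,rect(-56,56,-21,21,150),(0,255,0));poly(n,ny,rect(-85,85,-55,55,12),(0,0,255));poly(n,ny,rect(85,125,0,60,260),(0,255,255))
for x,y in((48,14),(-48,-14)): poly(n,ny,[(x+1.5*np.cos(a),y+1.5*np.sin(a),170) for a in np.arange(0,6.3,.6)],(255,0,255))
c=np.zeros((400,760,3),np.uint8);c[:,:360]=big[:,440:800];c[:,370:]=big[:,1060:1450];cv2.imwrite("pics/fit0.png",c)
E
```

```text
stack L 32 yaw 6.06 639.6 262.9
stack R 32 yaw 5.42 643.5 200.8
c0 L 8 yaw 1.37 540.1 254.2
c0 R 8 yaw 7.92 539.7 193.6
c0 front 155 178 [522.4 241.5 166. ]
c0 front 160 178 [522.4 227.4 166. ]
c0 front 165 177 [525.2 213.4 166. ]
back posts 87 [698.3 237.8 254.5] [680.4 198.7 249.1] [711.  279.7 260.8]
```

View pics/fit0.png

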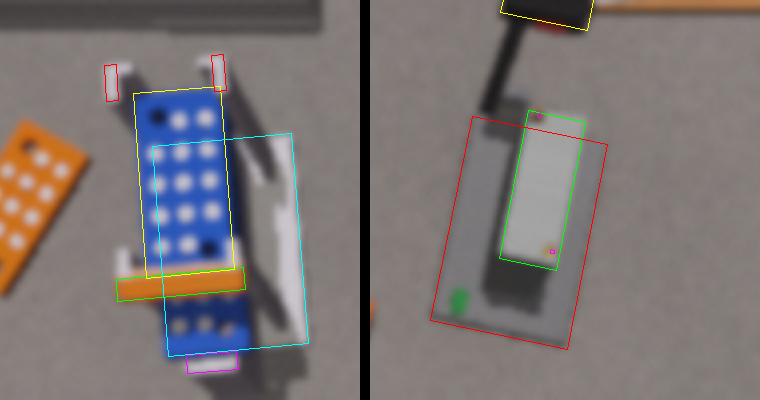

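The pose fits are consistent:
- **Dispenser:** about (638, 233), yaw 5.6°. Carrier0's front is about 42 mm out of the mouth, which agrees with the given range.
- **Nest:** about (646, -192), yaw -12.2°.

The tool always points down, so I can't grip the carrier end under the lip. My plan is to open the jaws along the dispenser's x axis, press one fingertip on the carrier end under the lip, and drag it out. Then I'll grip it across.

Call:
send_rows(
  steps=[
    [[0, 0, -1, -0.125, 1], [0, 0, -1, -0.125, 1], [0, 0, -1, -0.125, 1], [0, 0, -1, -0.125, 1], [0, 0, -1, -0.125, 1], [0, 0, -1, -0.125, 1], [0, 0, 0, -0.125, 1], [0, 0, 0, -0.125, 1], [0, 0, 0, -0.125, 1], [0, 0, 0, -0.125, 1]],
  ],
)

```text
clock: 0.93
position: [165.1, -599.2, 286.1]
ee_rot: [-0.691, 0.723, 0.007, 0.004]
contact_force: [0.4, -0.2, -0.6]
gripper_width: 85.4
```

```bash
cat >> h.py <<'E'
DO=np.array([638,233.]);DY=5.6
NO=np.array([646.3,-192.3]);NY=-12.2
def w(o,yaw,x,y): a=np.radians(yaw); return o+[x*np.cos(a)-y*np.sin(a),x*np.sin(a)+y*np.cos(a)]
def go(xy,z,jaw):
    s=arm.read_state(); r=R.from_quat(s["ee_rot"]); m=r.as_matrix(); p=np.array(s["position"])
    j=np.degrees(np.arctan2(m[1,1],m[0,1])); dj=(jaw-j+90)%180-90
    print("t",round(s["clock"],2),"pos",p.round(1),"jaw",round(j,2),"F",np.round(s["contact_force"],1),"w",round(s["gripper_width"],1),"tilt",m[:,2].round(3),"j",np.round(s["joints"],2))
    print("need cm in tool axes (no turn)",(m.T@(np.array([*xy,z])-p)/10).round(2),"turn",round(-np.radians(dj),3))
E
python3 -c "
from h import *
go(w(DO,DY,-143,0),270,5.6)"
```

```text
t 0.93 pos [ 165.1 -599.2  286.1] jaw 177.35 F [ 0.4 -0.2 -0.6] w 85.4 tilt [-0.005  0.015 -1.   ] j [-1.04  0.36  0.1  -0.   -1.33  1.  ]
need cm in tool axes (no turn) [-83.23 -29.24   2.7 ] turn -0.144
```

Call:
send_rows(
  steps=[
    [[0, 0, 0, -0.075, 1], [0, 0, 0, -0.07, 1], [-2, -2.5, 0, 0, 1], [-2.5, -2.8, 0, 0, 1], [-2.5, -2.8, 0, 0, 1], [-2.5, -2.8, 0, 0, 1], [-2.5, -2.8, 0, 0, 1], [-2.5, -2.8, 0, 0, 1], [-2.5, -2.8, 0, 0, 1], [-2.5, -2.8, 0, 0, 1]],
  ],
)

```text
clock: 1.77
position: [365.4, -375.4, 281.1]
ee_rot: [0.74, -0.672, -0.014, -0.006]
contact_force: [1.0, -0.4, -0.1]
gripper_width: 85.2
```

```bash
python3 -c "
from h import *
go(w(DO,DY,-143,0),270,5.6)"
```

```text
t 1.77 pos [ 365.4 -375.4  281.1] jaw -174.48 F [ 1.  -0.4 -0.1] w 85.2 tilt [-0.013  0.027 -1.   ] j [-0.5   0.19 -0.13 -0.02 -1.27  0.6 ]
need cm in tool axes (no turn) [-57.87 -18.7    2.52] turn -0.001
```

Call:
send_rows(
  steps=[
    [[-3.4, -1.0, 0, 0, 1], [-3.4, -1.0, 0, 0, 1], [-3.4, -1.0, 0, 0, 1], [-3.4, -1.0, 0, 0, 1], [-3.4, -1.0, 0, 0, 1], [-3.4, -1.0, 0, 0, 1], [-3.4, -1.0, 0, 0, 1], [-3.4, -1.0, 0, 0, 1], [-3.4, -1.0, 0, 0, 1], [-3.4, -1.0, 0, 0, 1]],
  ],
)

```text
clock: 2.6
position: [433.0, -9.9, 285.7]
ee_rot: [0.74, -0.672, -0.017, -0.005]
contact_force: [0.3, -0.0, -0.5]
gripper_width: 85.4
```

Call:
send_rows(
  steps=[
    [[-3.2, -1.0, 0, 0, 1], [-3.2, -1.0, 0, 0, 1], [-3.2, -1.0, 0, 0, 1], [-3.2, -1.0, 0, 0, 1], [-3.2, -1.0, 0, 0, 1], [-2, -0.6, 0, 0, 1], [-1, -0.5, 0, 0, 1], [0, 0, 0, 0, 1]],
  ],
)

```text
clock: 3.27
position: [473.3, 201.1, 288.4]
ee_rot: [0.743, -0.669, -0.018, -0.003]
contact_force: [0.3, -0.1, 0.3]
gripper_width: 85.2
```

```bash
python3 -c "
from h import *
go(w(DO,DY,-143,0),270,5.6)"
```

```text
t 3.27 pos [473.3 201.1 288.4] jaw -173.93 F [ 0.3 -0.1  0.3] w 85.2 tilt [-0.023  0.029 -0.999] j [ 0.69  0.16 -0.14 -0.04 -1.27 -0.58]
need cm in tool axes (no turn) [-1.49 -2.45  1.84] turn 0.008
```

Call:
send_rows(
  steps=[
    [[-0.5, -0.8, 0.6, 0, 1], [-0.5, -0.8, 0.6, 0, 1], [-0.5, -0.8, 0.6, 0, 1], [0, 0, 0, 0, 1], [0, 0, 0, 0, 1]],
  ],
)

```text
clock: 3.68
position: [496.9, 217.3, 267.0]
ee_rot: [0.742, -0.67, -0.019, -0.001]
contact_force: [0.7, -0.6, 0.6]
gripper_width: 85.7
```

```bash
python3 -c "
from h import *
go(w(DO,DY,-143,0),170,5.6)
im,d=snap('top','top1');im2,_=snap('scene','scene1')
a=cv2.resize(im[110:240,110:240],(390,390),interpolation=cv2.INTER_CUBIC);b=cv2.resize(im2[150:300,230:400],(400,353),interpolation=cv2.INTER_CUBIC)
c=np.zeros((390,800,3),np.uint8);c[:,:390]=a;c[:353,400:]=b;cv2.imwrite('pics/c1.png',c)"
```

```text
t 3.68 pos [496.9 217.3 267. ] jaw -174.13 F [ 0.7 -0.6  0.6] w 85.7 tilt [-0.026  0.027 -0.999] j [ 0.69  0.23 -0.11 -0.04 -1.23 -0.57]
need cm in tool axes (no turn) [ 0.1  -0.12  9.71] turn 0.005
```

View pics/c1.png

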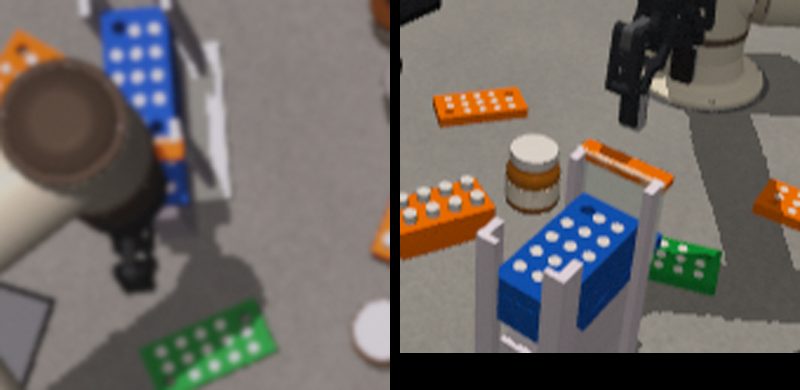

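The gripper is hanging in front of the lip with one finger on the mouth side. I'll go down beside the lip.

Call:
send_rows(
  steps=[
    [[0, 0, 1.5, 0, 1], [0, 0, 1.5, 0, 1], [0, 0, 1.5, 0, 1], [0, 0, 1.5, 0, 1], [0, 0, 1.5, 0, 1], [0, 0, 1.2, 0, 1], [0, 0, 0.8, 0, 1], [0, 0, 0, 0, 1]],
  ],
)

```text
clock: 4.45
position: [498.9, 217.3, 237.8]
ee_rot: [0.749, -0.662, -0.003, -0.028]
contact_force: [1.1, 0.1, -0.9]
gripper_width: 85.2
```

Call:
send_rows(
  steps=[
    [[0, 0, 0.4, 0, 1], [0, 0, 0.3, 0, 1], [0, 0, 0.3, 0, 1], [0, 0, 0.2, 0, 1]],
  ],
)

```text
clock: 4.78
position: [499.9, 217.4, 233.8]
ee_rot: [0.749, -0.661, -0.001, -0.033]
contact_force: [-10.1, -0.5, 14.0]
gripper_width: 85.3
```

```bash
python3 -c "
from h import *
go(w(DO,DY,-143,0),153,5.6)"
```

```text
t 4.78 pos [499.9 217.4 233.8] jaw -172.91 F [-10.1  -0.5  14. ] w 85.3 tilt [ 0.042  0.05  -0.998] j [ 0.7   0.22 -0.22 -0.01 -1.07 -0.57]
need cm in tool axes (no turn) [0.15 0.78 8.05] turn 0.026
```

The finger's back caught the lip on the way down, at about 14 N. I'll back up and come down further out.

Call:
send_rows(
  steps=[
    [[0, 0, -0.6, 0, 1], [0, 0, -0.8, 0, 1], [0, 0, -0.8, 0, 1], [0, 0.6, -0.6, 0, 1], [0, 0.6, 0, 0, 1], [0, 0, 0, 0, 1]],
  ],
)

```text
clock: 5.28
position: [486.0, 213.7, 259.0]
ee_rot: [0.749, -0.662, -0.002, -0.029]
contact_force: [-0.5, -0.1, 0.4]
gripper_width: 85.4
```

```bash
python3 -c "
from h import *
go(w(DO,DY,-155,0),170,5.6)"
```

```text
t 5.28 pos [486.  213.7 259. ] jaw -173.01 F [-0.5 -0.1  0.4] w 85.4 tilt [ 0.036  0.046 -0.998] j [ 0.71  0.18 -0.21 -0.01 -1.13 -0.59]
need cm in tool axes (no turn) [-0.08  0.53  8.89] turn 0.024
```

Call:
send_rows(
  steps=[
    [[0, 0.3, 1.5, 0, 1], [0, 0.2, 1.5, 0, 1], [0, 0, 1.5, 0, 1], [0, 0, 1.5, 0, 1], [0, 0, 1.0, 0, 1], [0, 0, 0, 0, 1]],
  ],
)

```text
clock: 5.78
position: [484.3, 216.4, 195.6]
ee_rot: [0.75, -0.66, 0.002, -0.034]
contact_force: [-0.8, -0.7, -0.2]
gripper_width: 85.2
```

```bash
python3 -c "
from h import *
go(w(DO,DY,-155,0),170,5.6)"
```

```text
t 5.78 pos [484.3 216.4 195.6] jaw -172.74 F [-0.8 -0.7 -0.2] w 85.2 tilt [ 0.047  0.048 -0.998] j [ 0.72  0.22 -0.32 -0.01 -0.96 -0.59]
need cm in tool axes (no turn) [-0.05  0.17  2.56] turn 0.029
```

Call:
send_rows(
  steps=[
    [[0, 0, 1.5, 0, 1], [0, 0, 1.0, 0, 1], [0, 0, 0.6, 0, 1], [0, 0, 0.4, 0, 1], [0, 0, 0.3, 0, 1], [0, 0, 0.3, 0, 1]],
  ],
)

```text
clock: 6.28
position: [487.3, 216.6, 192.9]
ee_rot: [0.754, -0.655, 0.011, -0.049]
contact_force: [-8.6, -3.2, 13.3]
gripper_width: 85.1
```

```bash
python3 -c "
from h import *
go(w(DO,DY,-155,0),150,5.6)"
```

```text
t 6.28 pos [487.3 216.6 192.9] jaw -172.14 F [-8.6 -3.2 13.3] w 85.1 tilt [ 0.081  0.058 -0.995] j [ 0.73  0.21 -0.35  0.01 -0.91 -0.6 ]
need cm in tool axes (no turn) [0.02 0.71 4.25] turn 0.04
```

```bash
python3 -c "
from h import *
im2,_=snap('scene','scene2');im,_=snap('top','top2')
b=cv2.resize(im2[160:310,240:400],(560,525),interpolation=cv2.INTER_CUBIC);cv2.imwrite('pics/c2.png',b)"
```

```text
(no output)
```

View pics/c2.png

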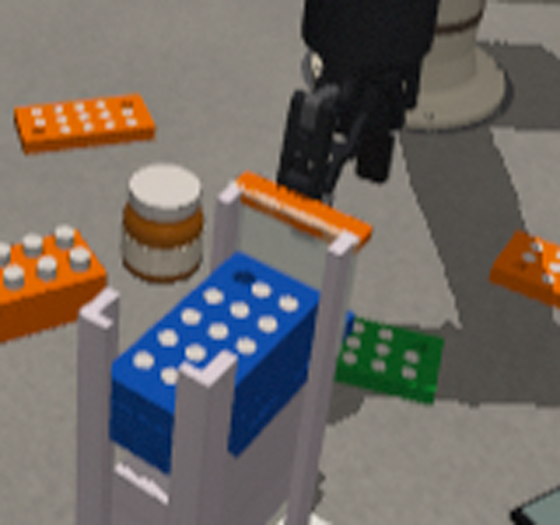

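The picture shows the finger's outer knuckle (about (300,120)) resting on the lip's front edge, and the tips just below the lip. I'll back off about 12 mm further and go down.

Call:
send_rows(
  steps=[
    [[0, 0, -0.4, 0, 1], [0, 0.6, -0.3, 0, 1], [0, 0.6, 0, 0, 1], [0, 0.3, 0, 0, 1], [0, 0, 0, 0, 1]],
  ],
)

```text
clock: 6.8
position: [469.1, 213.2, 198.4]
ee_rot: [0.754, -0.655, 0.011, -0.048]
contact_force: [0.2, 0.0, -0.5]
gripper_width: 85.4
```

```bash
python3 -c "
from h import *
go(w(DO,DY,-164,0),170,5.6)"
```

```text
t 6.8 pos [469.1 213.2 198.4] jaw -172.14 F [ 0.2  0.  -0.5] w 85.4 tilt [ 0.08   0.058 -0.995] j [ 0.75  0.18 -0.38  0.02 -0.91 -0.62]
need cm in tool axes (no turn) [-0.16 -0.36  2.89] turn 0.039
```

Call:
send_rows(
  steps=[
    [[0, 0, 1.2, 0.02, 1], [0, 0, 1.2, 0.02, 1], [0, 0, 0.8, 0, 1], [0, 0, 0.6, 0, 1], [0, 0, 0, 0, 1]],
  ],
)

```text
clock: 7.22
position: [471.0, 215.4, 157.7]
ee_rot: [0.741, -0.67, 0.01, -0.047]
contact_force: [-0.6, 0.4, 0.4]
gripper_width: 85.6
```

```bash
python3 -c "
from h import *
go(w(DO,DY,-160,0),150,5.6)"
```

```text
t 7.22 pos [471.  215.4 157.7] jaw -174.41 F [-0.6  0.4  0.4] w 85.6 tilt [ 0.078  0.057 -0.995] j [ 0.75  0.23 -0.43  0.02 -0.81 -0.66]
need cm in tool axes (no turn) [-0.08 -0.72  0.84] turn -0.0
```

Call:
send_rows(
  steps=[
    [[-0.1, -0.5, 0.05, 0, 1], [0, -0.5, 0.05, 0, 1], [0, -0.5, 0.05, 0, 1], [0, 0, 0, 0, 1]],
  ],
)

```text
clock: 7.55
position: [484.2, 217.1, 156.2]
ee_rot: [0.741, -0.67, 0.008, -0.043]
contact_force: [-0.8, 0.1, -0.7]
gripper_width: 85.7
```

```bash
python3 -c "
from h import *
go(w(DO,DY,-150,0),150,5.6)"
```

```text
t 7.55 pos [484.2 217.1 156.2] jaw -174.37 F [-0.8  0.1 -0.7] w 85.7 tilt [ 0.07   0.053 -0.996] j [ 0.73  0.26 -0.4   0.01 -0.83 -0.64]
need cm in tool axes (no turn) [-0.06 -0.41  0.65] turn 0.001
```

Call:
send_rows(
  steps=[
    [[0, -0.3, 0.3, 0, 1], [0, 0, 0.3, 0, 1], [0, 0, 0.3, 0, 1], [0, 0, 0.2, 0, 1]],
  ],
)

```text
clock: 7.88
position: [485.2, 216.2, 149.9]
ee_rot: [0.741, -0.67, 0.007, -0.04]
contact_force: [-9.2, -1.6, 8.3]
gripper_width: 85.2
```

```bash
python3 -c "
from h import *
go(w(DO,DY,-150,0),145,5.6)"
```

```text
t 7.88 pos [485.2 216.2 149.9] jaw -174.34 F [-9.2 -1.6  8.3] w 85.2 tilt [ 0.064  0.049 -0.997] j [ 0.73  0.27 -0.4   0.01 -0.83 -0.63]
need cm in tool axes (no turn) [-0.16 -0.34  0.52] turn 0.001
```

Call:
send_rows(
  steps=[
    [[0, 0.1, 0.3, 0, 1], [0, 0.4, 0.25, 0, 1], [0, 0.4, 0.25, 0, 1], [0, 0.4, 0.25, 0, 1]],
  ],
)

```text
clock: 8.22
position: [481.8, 218.6, 148.8]
ee_rot: [0.742, -0.669, 0.012, -0.051]
contact_force: [2.4, -2.2, 6.7]
gripper_width: 85.4
```

```bash
python3 -c "
from h import *
go(w(DO,DY,-150,0),145,5.6)
snap('top','top3');im2,_=snap('scene','scene3')
im=cv2.imread('pics/top3.png')
a=cv2.resize(im[110:210,120:220],(400,400),interpolation=cv2.INTER_CUBIC);b=cv2.resize(im2[190:290,280:380],(400,400),interpolation=cv2.INTER_CUBIC)
cv2.imwrite('pics/c3.png',np.hstack([a,b]))"
```

```text
t 8.22 pos [481.8 218.6 148.8] jaw -174.19 F [ 2.4 -2.2  6.7] w 85.4 tilt [ 0.086  0.059 -0.995] j [ 0.74  0.25 -0.43  0.02 -0.79 -0.65]
need cm in tool axes (no turn) [ 0.12 -0.65  0.44] turn 0.004
```

View pics/c3.png

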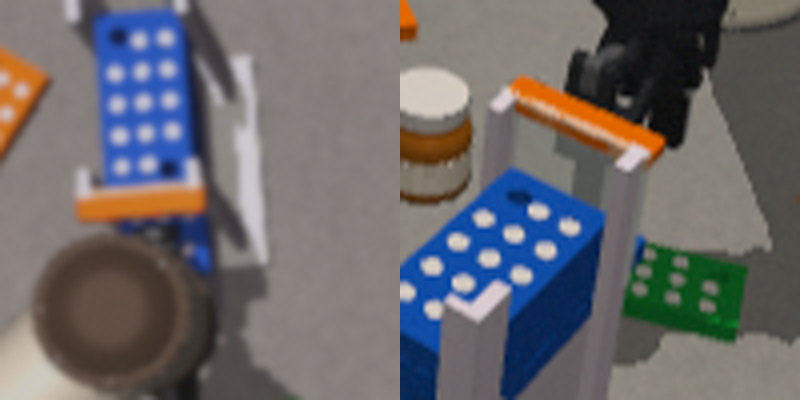

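The finger stands on carrier0's exposed end, just outside the lip. I'll press harder and drag outwards.

Call:
send_rows(
  steps=[
    [[0, 0, 0.6, 0, 1], [0, 0.5, 0.6, 0, 1], [0, 0.7, 0.6, 0, 1], [0, 0.7, 0.6, 0, 1], [0, 0.7, 0.6, 0, 1]],
  ],
)

```text
clock: 8.73
position: [479.3, 223.8, 145.5]
ee_rot: [0.744, -0.664, 0.026, -0.077]
contact_force: [3.8, -8.6, 19.4]
gripper_width: 85.3
```

```bash
cat >> h.py <<'E'
def c0front(f):
    im,_=snap('top',f);hsv=cv2.cvtColor(im,cv2.COLOR_BGR2HSV);b=(hsv[...,0]>100)&(hsv[...,0]<125)&(hsv[...,1]>140)
    for u in range(155,170,3):
        v=np.where(b[168:200,u])[0]
        if len(v): print("u",u,"vmax",v.max()+168,atz("top",u,v.max()+168.5,166).round(1))
E
python3 -c "
from h import *
go(w(DO,DY,-150,0),145,5.6); c0front('top4')"
```

```text
t 8.73 pos [479.3 223.8 145.5] jaw -173.78 F [ 3.8 -8.6 19.4] w 85.3 tilt [ 0.141  0.079 -0.987] j [ 0.77  0.23 -0.49  0.06 -0.69 -0.7 ]
need cm in tool axes (no turn) [ 0.65 -0.86  0.14] turn 0.011
u 155 vmax 168 [551. 242. 166.]
u 158 vmax 168 [551.  233.6 166. ]
u 161 vmax 168 [550.9 225.1 166. ]
u 164 vmax 176 [528.  216.3 166. ]
u 167 vmax 177 [525.1 207.8 166. ]
```

Under load the arm tilts instead of slipping the carrier out. The tool now leans about 0.15 rad back from the lip, and that lean is enough to grip the exposed end across its width. I'll back off, turn 90° and grip.

Call:
send_rows(
  steps=[
    [[0, 0, -1, 0, 1], [0, 0, -1.2, 0, 1], [0, 1, -1, 0, 1], [0, 1.5, 0, 0, 1], [0, 1.5, 0, 0, 1], [0, 0, 0, 0, 1]],
  ],
)

```text
clock: 9.28
position: [435.6, 217.9, 174.9]
ee_rot: [0.743, -0.664, 0.026, -0.081]
contact_force: [-0.5, -0.8, -0.1]
gripper_width: 85.4
```

Call:
send_rows(
  steps=[
    [[0, 0, 0, -0.125, 1], [0, 0, 0, -0.125, 1], [0, 0, 0, -0.125, 1], [0, 0, 0, -0.125, 1], [0, 0, 0, -0.125, 1], [0, 0, 0, -0.125, 1], [0, 0, 0, -0.125, 1], [0, 0, 0, -0.125, 1], [0, 0, 0, -0.125, 1], [0, 0, 0, -0.125, 1]],
  ],
)

```text
clock: 10.12
position: [437.7, 219.9, 173.8]
ee_rot: [0.991, -0.101, 0.067, -0.049]
contact_force: [-0.2, -1.2, 0.3]
gripper_width: 86.0
```

```bash
python3 -c "
from h import *
go(w(DO,DY,-160,0),150,95.6); c0front('top5')"
```

```text
t 10.12 pos [437.7 219.9 173.8] jaw -101.26 F [-0.2 -1.2  0.3] w 86.0 tilt [ 0.142  0.084 -0.986] j [ 0.83  0.13 -0.54  0.07 -0.74  0.49]
need cm in tool axes (no turn) [ 3.75 -0.29  2.91] turn -0.294
u 155 vmax 178 [522.4 241.5 166. ]
u 158 vmax 178 [522.4 233.  166. ]
u 161 vmax 178 [522.4 224.6 166. ]
u 164 vmax 177 [525.2 216.2 166. ]
u 167 vmax 177 [525.1 207.8 166. ]
```

Call:
send_rows(
  steps=[
    [[0, 0, 0.8, -0.12, 1], [0, 0, 0.8, -0.12, 1], [0, 0, 0.8, -0.055, 1], [0, 0, 0.7, 0, 1], [0, 0, 0, 0, 1]],
  ],
)

```text
clock: 10.58
position: [444.2, 223.9, 142.0]
ee_rot: [0.995, 0.045, 0.074, -0.039]
contact_force: [-0.7, 0.2, -0.0]
gripper_width: 85.6
```

```bash
python3 -c "
from h import *
go(w(DO,DY,-125,0),139,95.6)"
```

```text
t 10.58 pos [444.2 223.9 142. ] jaw -84.46 F [-0.7  0.2 -0. ] w 85.6 tilt [ 0.143  0.085 -0.986] j [ 0.82  0.18 -0.57  0.08 -0.66  0.78]
need cm in tool axes (no turn) [6.76 0.99 1.26] turn -0.001
```

Call:
send_rows(
  steps=[
    [[1, 0.3, 0.2, 0, 1], [1.5, 0.3, 0.25, 0, 1], [1.5, 0.25, 0.25, 0, 1], [1.2, 0, 0.25, 0, 1], [0.8, 0, 0.2, 0, 1], [0.4, 0, 0.1, 0, 1], [0, 0, 0, 0, 1]],
  ],
)

```text
clock: 11.17
position: [516.8, 221.7, 139.2]
ee_rot: [0.996, 0.04, 0.074, -0.04]
contact_force: [0.5, 1.0, -0.3]
gripper_width: 85.3
```

```bash
python3 -c "
from h import *
go(w(DO,DY,-112,1.2),138,95.6)"
```

```text
t 11.17 pos [516.8 221.7 139.2] jaw -85.12 F [ 0.5  1.  -0.3] w 85.3 tilt [ 0.144  0.086 -0.986] j [ 0.71  0.29 -0.42  0.04 -0.7   0.91]
need cm in tool axes (no turn) [ 0.94 -0.06  0.28] turn -0.013
```

Call:
send_rows(
  steps=[
    [[0.4, 0, 0.07, 0, 1], [0.4, 0, 0.07, 0, 1], [0.3, 0, 0.05, 0, 1], [0, 0, 0, 0, 1]],
  ],
)

```text
clock: 11.5
position: [528.0, 222.5, 139.1]
ee_rot: [0.996, 0.039, 0.074, -0.04]
contact_force: [0.9, -0.2, -0.5]
gripper_width: 85.2
```

```bash
python3 -c "
from h import *
go(w(DO,DY,-107,1.2),138,95.6)"
```

```text
t 11.5 pos [528.  222.5 139.1] jaw -85.17 F [ 0.9 -0.2 -0.5] w 85.2 tilt [ 0.144  0.086 -0.986] j [ 0.7   0.31 -0.39  0.04 -0.71  0.93]
need cm in tool axes (no turn) [ 0.33 -0.08  0.17] turn -0.013
```

Call:
send_rows(
  steps=[
    [[0.3, 0, 0.1, 0, 1], [0.2, 0, 0.05, 0, 1], [0, 0, 0, 0, 0.6], [0, 0, 0, 0, 0.3], [0, 0, 0, 0, 0], [0, 0, 0, 0, 0], [0, 0, 0, 0, 0], [0, 0, 0, 0, 0]],
  ],
)

```text
clock: 12.17
position: [533.5, 225.9, 140.2]
ee_rot: [0.995, 0.04, 0.075, -0.042]
contact_force: [-0.3, 0.0, -0.0]
gripper_width: 59.2
```

```bash
python3 -c "
from h import *
go(w(DO,DY,-107,1.2),138,95.6)"
```

```text
t 12.17 pos [533.5 225.9 140.2] jaw -85.01 F [-0.3  0.  -0. ] w 59.2 tilt [ 0.147  0.091 -0.985] j [ 0.69  0.32 -0.38  0.04 -0.71  0.93]
need cm in tool axes (no turn) [-0.26  0.21  0.17] turn -0.011
```

It's gripped at 59.2 mm, as expected for a 60 mm plate. Now I'll pull straight out slowly.

Call:
send_rows(
  steps=[
    [[-0.3, 0, -0.045, 0, 0], [-0.5, 0, -0.075, 0, 0], [-0.5, 0, -0.075, 0, 0], [-0.5, 0, -0.075, 0, 0], [-0.5, 0, -0.075, 0, 0], [-0.5, 0, -0.075, 0, 0]],
  ],
)

```text
clock: 12.67
position: [513.1, 225.4, 141.2]
ee_rot: [0.995, 0.04, 0.084, -0.045]
contact_force: [5.5, 0.2, -3.3]
gripper_width: 58.9
```

```bash
python3 -c "
from h import *
go(w(DO,DY,-150,1.2),140,95.6); c0front('top6')"
```

```text
t 12.67 pos [513.1 225.4 141.2] jaw -84.94 F [ 5.5  0.2 -3.3] w 58.9 tilt [ 0.164  0.097 -0.982] j [ 0.72  0.28 -0.44  0.06 -0.67  0.89]
need cm in tool axes (no turn) [-2.47  0.37 -0.34] turn -0.009
```

Call:
send_rows(
  steps=[
    [[-0.5, 0.07, -0.05, 0, 0], [-0.5, 0.07, -0.06, 0, 0], [-0.5, 0.07, -0.06, 0, 0], [-0.5, 0.07, -0.06, 0, 0], [-0.5, 0.07, -0.06, 0, 0], [-0.5, 0.07, -0.06, 0, 0], [-0.5, 0.07, -0.06, 0, 0], [0, 0, 0, 0, 0]],
  ],
)

```text
clock: 13.38
position: [485.7, 221.2, 141.1]
ee_rot: [0.993, 0.043, 0.094, -0.05]
contact_force: [-0.8, 2.6, -3.8]
gripper_width: 58.8
```

```bash
python3 -c "
from h import *
go(w(DO,DY,-160,1.2),140,95.6); im,_=snap('top','top7');b,_=snap('scene','scene7')
a=cv2.resize(im[110:210,120:220],(400,400),interpolation=cv2.INTER_CUBIC);b=cv2.resize(b[190:320,250:380],(400,400),interpolation=cv2.INTER_CUBIC)
cv2.imwrite('pics/c7.png',np.hstack([a,b]))"
```

```text
t 13.38 pos [485.7 221.2 141.1] jaw -84.59 F [-0.8  2.6 -3.8] w 58.8 tilt [ 0.182  0.107 -0.978] j [ 0.76  0.23 -0.53  0.08 -0.61  0.84]
need cm in tool axes (no turn) [-0.73  0.2  -0.05] turn -0.003
```

View pics/c7.png

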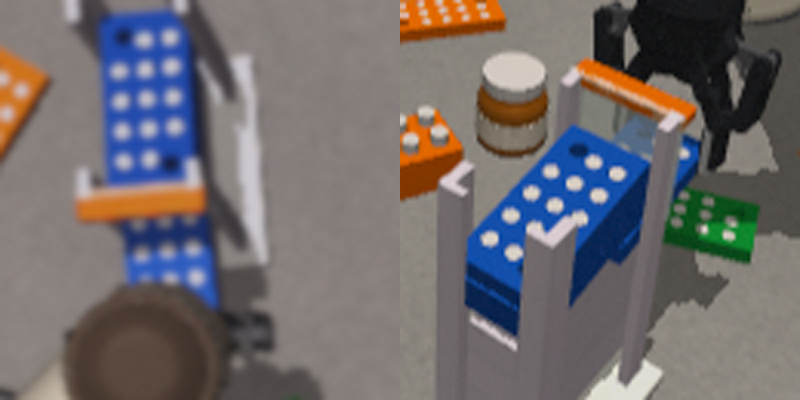

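carrier0 is now about 48 mm further out, and the stack behind is starting to drop at its rear. I'll release it on the rail and regrip nearer its centre.

Call:
send_rows(
  steps=[
    [[0, 0, 0, 0, 0.5], [0, 0, 0, 0, 1], [0, 0, 0, 0, 1], [0, 0, 0, 0, 1], [0.5, 0, 0.1, 0, 1], [0.8, 0, 0.15, 0, 1], [0.9, -0.05, 0.17, 0, 1], [0.9, -0.05, 0.17, 0, 1], [0.7, -0.05, 0.13, 0, 1], [0, 0, 0, 0, 1]],
  ],
)

```text
clock: 14.32
position: [528.9, 226.4, 142.2]
ee_rot: [0.994, 0.042, 0.093, -0.049]
contact_force: [0.2, 0.3, -0.2]
gripper_width: 85.2
```

```bash
python3 -c "
from h import *
go(w(DO,DY,-112,2),139,95.6)
b,_=snap('scene','scene8')"
```

```text
t 14.32 pos [528.9 226.4 142.2] jaw -84.68 F [ 0.2  0.3 -0.2] w 85.2 tilt [ 0.182  0.106 -0.978] j [ 0.71  0.29 -0.42  0.06 -0.65  0.9 ]
need cm in tool axes (no turn) [-0.33  0.24  0.24] turn -0.005
```

Call:
send_rows(
  steps=[
    [[-0.1, 0.2, 0.25, 0, 1], [0, 0, 0, 0, 0.6], [0, 0, 0, 0, 0], [0, 0, 0, 0, 0], [0, 0, 0, 0, 0], [0, 0, 0, 0, 0], [0, 0, 0, 0, 0]],
  ],
)

```text
clock: 14.95
position: [527.6, 224.3, 139.2]
ee_rot: [0.993, 0.042, 0.094, -0.05]
contact_force: [1.9, -0.3, -0.3]
gripper_width: 59.2
```

Call:
send_rows(
  steps=[
    [[-0.4, 0.03, -0.07, 0, 0], [-0.6, 0.06, -0.1, 0, 0], [-0.6, 0.06, -0.1, 0, 0], [-0.6, 0.06, -0.1, 0, 0]],
  ],
)

```text
clock: 15.28
position: [506.3, 221.2, 139.1]
ee_rot: [0.993, 0.042, 0.096, -0.051]
contact_force: [2.5, 0.6, -0.2]
gripper_width: 59.1
```

```bash
python3 -c "
from h import *
go(w(DO,DY,-152,2),141,95.6)"
```

```text
t 15.28 pos [506.3 221.2 139.1] jaw -84.58 F [ 2.5  0.6 -0.2] w 59.1 tilt [ 0.186  0.109 -0.976] j [ 0.73  0.26 -0.49  0.07 -0.61  0.87]
need cm in tool axes (no turn) [-1.91 -0.1  -0.56] turn -0.003
```

Call:
send_rows(
  steps=[
    [[-0.6, 0.05, -0.11, 0, 0], [-0.7, 0.05, -0.13, 0, 0], [-0.7, 0.05, -0.13, 0, 0], [-0.7, 0.05, -0.13, 0, 0], [-0.7, 0.05, -0.13, 0, 0], [-0.7, 0.05, -0.13, 0, 0], [-0.7, 0.05, -0.13, 0, 0], [-0.7, 0.05, -0.13, 0, 0], [-0.7, 0.05, -0.13, 0, 0], [0, 0, 0, 0, 0]],
  ],
)

```text
clock: 16.12
position: [432.7, 207.0, 136.9]
ee_rot: [0.993, 0.042, 0.093, -0.049]
contact_force: [-0.2, 0.3, -1.3]
gripper_width: 59.3
```

```bash
python3 -c "
from h import *
go(w(DO,DY,-200,2),141,95.6); im,_=snap('top','top9');b,_=snap('scene','scene9')
a=cv2.resize(im[110:210,120:220],(400,400),interpolation=cv2.INTER_CUBIC);b=cv2.resize(b[190:320,250:380],(400,400),interpolation=cv2.INTER_CUBIC)
cv2.imwrite('pics/c9.png',np.hstack([a,b]))"
```

```text
t 16.12 pos [432.7 207.  136.9] jaw -84.61 F [-0.2  0.3 -1.3] w 59.3 tilt [ 0.182  0.106 -0.978] j [ 0.82  0.14 -0.66  0.11 -0.56  0.74]
need cm in tool axes (no turn) [ 0.73 -0.82 -0.2 ] turn -0.004
```

View pics/c9.png

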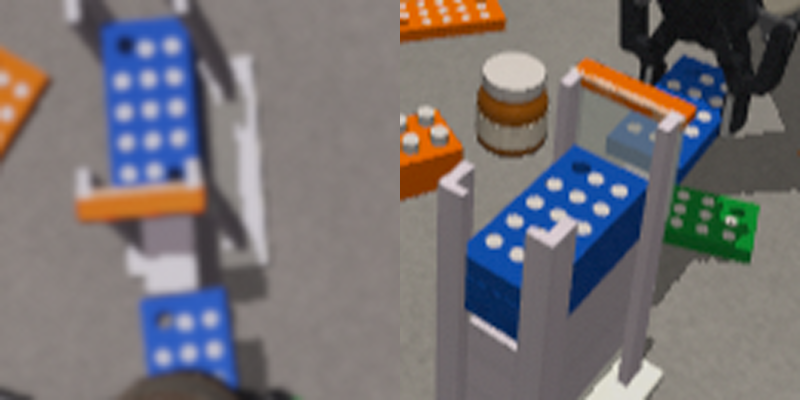

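carrier0 is clear of the mouth, hanging in the fingers at a load of about 1.3 N. The three others have dropped flat in the dispenser. Next I'll lift and travel to the nest.

Call:
send_rows(
  steps=[
    [[0, 0, -0.4, 0, 0], [0.1, -0.05, -0.8, 0, 0], [0.2, -0.1, -1, 0, 0], [0.2, -0.1, -1, 0, 0], [0.2, -0.1, -1, 0, 0], [0.2, -0.1, -1, 0, 0], [0.1, -0.05, -0.6, 0, 0], [0, 0, 0, 0, 0]],
  ],
)

```text
clock: 16.88
position: [432.9, 206.5, 200.0]
ee_rot: [0.994, 0.041, 0.092, -0.048]
contact_force: [-0.7, 0.3, -2.3]
gripper_width: 59.0
```

```bash
python3 -c "
from h import *
print('rear edge top9',atz('top',120+185/4,110+293/4,164),'sanit',atz('top',249,131,190),'hole',atz('top',120+165/4,110+320/4,164))
go((470,-180),200,95.6)"
```

```text
rear edge top9 [509.06279501 209.97903542 164.        ] sanit [652.7413257  -23.80823812 190.        ] hole [489.93606845 223.68249929 164.        ]
t 16.88 pos [432.9 206.5 200. ] jaw -84.77 F [-0.7  0.3 -2.3] w 59.0 tilt [ 0.179  0.103 -0.979] j [ 0.82  0.06 -0.56  0.09 -0.76  0.77]
need cm in tool axes (no turn) [ 0.81 38.68 -3.32] turn -0.007
```

Call:
send_rows(
  steps=[
    [[0.05, 1, -0.1, 0, 0], [0.05, 2, -0.18, 0, 0], [0.05, 2, -0.18, 0, 0], [0.05, 2, -0.18, 0, 0], [0.05, 2, -0.18, 0, 0], [0.05, 2, -0.18, 0, 0], [0.05, 2, -0.18, 0, 0], [0.05, 2, -0.18, 0, 0], [0.05, 2, -0.18, 0, 0], [0.05, 2, -0.18, 0, 0]],
  ],
)

```text
clock: 17.72
position: [448.4, 6.5, 196.6]
ee_rot: [0.994, 0.044, 0.087, -0.047]
contact_force: [0.3, 0.1, -2.1]
gripper_width: 59.3
```

Call:
send_rows(
  steps=[
    [[0.05, 2, -0.18, 0, 0], [0.05, 2, -0.18, 0, 0], [0.05, 2, -0.18, 0, 0], [0.05, 2, -0.18, 0, 0], [0.05, 2, -0.18, 0, 0], [0.05, 2, -0.18, 0, 0], [0.05, 2, -0.18, 0, 0], [0.05, 1.5, -0.15, 0, 0], [0, 0.5, -0.05, 0, 0], [0, 0, 0, 0, 0]],
  ],
)

```text
clock: 18.55
position: [457.5, -169.0, 191.0]
ee_rot: [0.995, 0.039, 0.079, -0.047]
contact_force: [0.0, -0.7, -2.1]
gripper_width: 59.2
```

```bash
python3 -c "
from h import *
go((540,-169),200,77.8)"
```

```text
t 18.55 pos [ 457.5 -169.   191. ] jaw -85.12 F [ 0.  -0.7 -2.1] w 59.2 tilt [ 0.154  0.1   -0.983] j [-0.1   0.14 -0.4  -0.15 -0.89  1.83]
need cm in tool axes (no turn) [8.27 0.62 0.38] turn 0.298
```

Call:
send_rows(
  steps=[
    [[0, 0, 0, 0.04, 0], [0, 0, 0, 0.07, 0], [0, 0, 0, 0.07, 0], [0, 0, 0, 0.07, 0], [0, 0, 0, 0.05, 0], [0, 0, 0, 0, 0]],
  ],
)

```text
clock: 19.05
position: [453.7, -166.7, 187.9]
ee_rot: [0.989, -0.118, 0.067, -0.06]
contact_force: [-0.4, -0.4, -2.1]
gripper_width: 59.1
```

```bash
python3 -c "
from h import *
go(w(NO,NY,-12,0),195,77.8)"
```

```text
t 19.05 pos [ 453.7 -166.7  187.9] jaw -103.12 F [-0.4 -0.4 -2.1] w 59.1 tilt [ 0.147  0.103 -0.984] j [-0.09  0.14 -0.41 -0.15 -0.89  1.51]
need cm in tool axes (no turn) [18.06 -1.94  1.71] turn -0.016
```

Call:
send_rows(
  steps=[
    [[0.8, -0.1, 0.08, 0, 0], [2, -0.2, 0.18, 0, 0], [2, -0.2, 0.18, 0, 0], [2, -0.2, 0.18, 0, 0], [2, -0.2, 0.18, -0.01, 0], [2, -0.2, 0.18, 0, 0], [2, -0.2, 0.18, 0, 0], [2, -0.2, 0.18, 0, 0], [1.5, -0.2, 0.15, 0, 0], [0, 0, 0, 0, 0]],
  ],
)

```text
clock: 19.88
position: [626.3, -182.7, 191.7]
ee_rot: [0.991, -0.103, 0.066, -0.06]
contact_force: [0.7, 0.4, -2.2]
gripper_width: 58.8
```

```bash
python3 -c "
from h import *
go(w(NO,NY,-12,0),195,77.8)
im,_=snap('top','top10');b,_=snap('scene','scene10')
a=cv2.resize(im[80:180,260:360],(400,400),interpolation=cv2.INTER_CUBIC);b=cv2.resize(b[160:270,110:240],(473,400),interpolation=cv2.INTER_CUBIC)[:,:400]
cv2.imwrite('pics/c10.png',np.hstack([a,b]))"
```

```text
t 19.88 pos [ 626.3 -182.7  191.7] jaw -101.47 F [ 0.7  0.4 -2.2] w 58.8 tilt [ 0.143  0.105 -0.984] j [-0.09  0.41 -0.01 -0.14 -1.02  1.52]
need cm in tool axes (no turn) [ 0.99  0.48 -0.28] turn 0.013
```

View pics/c10.png

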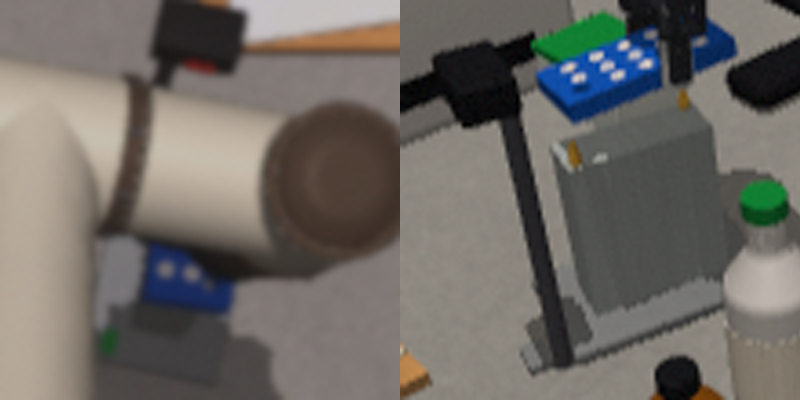

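```bash
cat >> h.py <<'E'
def carrier(f,n='scene'):
    im=cv2.imread(f'pics/{f}.png');d=np.load(f'pics/{f}.npy');P=cloud(n,d);h=cv2.cvtColor(im,cv2.COLOR_BGR2HSV)
    M=np.zeros(d.shape,bool);M[150:230,140:225]=1
    b=M&(h[...,0]>100)&(h[...,0]<125)&(h[...,1]>140)&(d>0)
    q=P[b];q=q[(q[:,2]>140)&(q[:,2]<250)]
    hi=q[q[:,2]>np.percentile(q[:,2],35)]
    A=np.c_[hi[:,:2]-hi[:,:2].mean(0),np.ones(len(hi))]
    for _ in range(4):
        k=np.linalg.lstsq(A,hi[:,2],rcond=None)[0];r=abs(A@k-hi[:,2]);A,hi=A[r<2.5],hi[r<2.5]
    m=hi[:,:2].mean(0); zz=q[:,2]-((q[:,:2]-m)@k[:2]); z0=np.median(hi[:,2]-(hi[:,:2]-m)@k[:2])
    top=q[abs(zz-z0)<3].astype(np.float32)
    c,s,a=cv2.minAreaRect(np.ascontiguousarray(top[:,:2]))
    print("carrier top",len(top),"centre",np.round(c,1),"size",np.round(s,1),"ang",round(a,1),"z",z0.round(1),"slope xy",k[:2].round(3))
    g=M&(h[...,0]>10)&(h[...,0]<28)&(h[...,1]>120)
    nn,lab,st,ce=cv2.connectedComponentsWithStats(g.astype(np.uint8))
    for i in range(1,nn):
        if st[i,4]>3: print("brass",st[i],ce[i].round(1), atz(n,*ce[i],160).round(1))
E
python3 -c "
from h import *
carrier('scene10')
for x,y in((48,14),(-48,-14)): print(proj('scene',[*w(NO,NY,x,y),160]).round(1), w(NO,NY,x,y).round(1))
# block top from first scene image depth
d=np.load('pics/scene0.npy');P=cloud('scene',d);M=np.zeros(d.shape,bool);M[175:260,140:215]=1
q=P[M&(abs(P[...,2]-150)<3)&(abs(P[...,0]-646)<75)&(abs(P[...,1]+192)<45)].astype(np.float32);print(len(q),np.median(q[:,2]),cv2.minAreaRect(np.ascontiguousarray(q[:,:2])))
"
```

```text
carrier top 348 centre [ 640.  -188.2] size [ 63.8 129.6] ang 81.5 z 215.6 slope xy [-0.061  0.043]
brass [186 185   3   5  11] [187.4 187. ] [ 602.1 -192.3  160. ]
brass [156 199   4   7  18] [157.5 202. ] [ 700.2 -187.6  160. ]
[[158.6 201.2]] [ 696.2 -188.8]
[[188.3 185.8]] [ 596.4 -195.8]
356 148.9031 ((649.8213500976562, -193.0155792236328), (46.72830581665039, 112.37962341308594), 77.55459594726562)
```

```bash
python3 -c "
from h import *
go((636.3,-188.7),176.7,77.8)"
```

```text
t 19.98 pos [ 623.4 -182.4  191.4] jaw -101.54 F [-1.   0.2 -2.4] w 59.0 tilt [ 0.141  0.106 -0.984] j [-0.09  0.41 -0.02 -0.14 -1.02  1.52]
need cm in tool axes (no turn) [1.21 0.56 1.56] turn 0.012
```

Call:
send_rows(
  steps=[
    [[0.4, 0.2, 0.5, 0.012, 0], [0.4, 0.2, 0.5, 0, 0], [0.35, 0.15, 0.5, 0, 0], [0, 0, 0, 0, 0], [0, 0, 0, 0, 0], [0, 0, 0, 0, 0]],
  ],
)

```text
clock: 20.48
position: [633.5, -188.7, 175.1]
ee_rot: [0.99, -0.11, 0.063, -0.061]
contact_force: [-0.3, -0.9, -1.4]
gripper_width: 59.3
```

```bash
cat >> h.py <<'E'
from scipy.optimize import minimize
def fitc(f,x0):
    "silhouette fit in scene: x,y,z(underside),yaw deg,rx,ry ; dark pixels ignored"
    S=4;im=cv2.imread(f'pics/{f}.png')[140:240,130:240];im=cv2.resize(im,None,fx=S,fy=S,interpolation=cv2.INTER_LINEAR)
    h=cv2.cvtColor(im,cv2.COLOR_BGR2HSV);b=((h[...,0]>100)&(h[...,0]<125)&(h[...,1]>120)).astype(np.uint8)
    b=cv2.morphologyEx(b,cv2.MORPH_CLOSE,np.ones((25,25),np.uint8))
    ig=cv2.dilate(((h[...,2]<60)&(b==0)).astype(np.uint8),np.ones((7,7)))>0
    B=np.array([(x,y,z) for x in(-65,65) for y in(-30,30) for z in(0,16)],float)
    def mask(p):
        q=R.from_euler('ZYX',[np.radians(p[3]),p[5],p[4]]).apply(B)+p[:3]
        g=(proj('scene',q)-[130,140]+.5)*S-.5; m=np.zeros(b.shape,np.uint8);cv2.fillConvexPoly(m,cv2.convexHull(np.float32(g)).astype(np.float32).round().astype(np.int32),1);return m
    cost=lambda p:((mask(p)!=b)&~ig).sum()+30*(p[4]**2+p[5]**2)/.05**2
    best=min((minimize(cost,x0,method='Nelder-Mead',options=dict(initial_simplex=np.vstack([x0]+[np.array(x0)+sg*e for e in np.diag([6,6,4,3,.03,.03])]),maxiter=600)) for sg in(1,-1)),key=lambda r:r.fun)
    print("fit",best.x.round(3),"cost",best.fun,"area",b.sum())
E
python3 -c "
from h import *
snap('scene','scene11'); s=arm.read_state();print(np.round(s['position'],1))
go((636.3,-188.7),176.7,77.8)
carrier('scene11'); p=s['position']; fitc('scene11',[p[0]+11,p[1]-3,p[2]+10,-12,0,0])"
```

```text
[ 633.5 -188.8  175.2]
t 20.53 pos [ 633.5 -188.8  175.2] jaw -102.25 F [-0.8 -0.2 -1.8] w 59.7 tilt [ 0.137  0.107 -0.985] j [-0.1   0.44 -0.   -0.14 -1.    1.52]
need cm in tool axes (no turn) [ 0.29 -0.08 -0.11] turn -0.001
carrier top 349 centre [ 648.9 -195.5] size [ 66.5 129.9] ang 81.2 z 199.4 slope xy [-0.066  0.056]
brass [187 186   3   4   9] [187.7 187.6] [ 603.2 -189.3  160. ]
brass [156 199   4   7  19] [157.3 202.2] [ 701.  -187.1  160. ]
fit [ 6.41798e+02 -2.03181e+02  1.78853e+02 -6.35300e+00  7.00000e-02
  4.50000e-02] cost 637.7049151752236 area 10699
```

```bash
python3 - <<'E'
from h import *
K,r,t=cal('scene');C=-r.T@t
def onplane(u,v,m,z0,k):
    ray=r.T@np.linalg.inv(K)@[u,v,1]; n=np.array([-k[0],-k[1],1]); p0=np.array([*m,z0]); return C+ray*(n@(p0-C))/(n@ray)
def line(e):
    e=np.float32(e);vx,vy,x0,y0=cv2.fitLine(e,cv2.DIST_HUBER,0,.01,.01).ravel();return np.degrees(np.arctan(vy/vx)).round(2),(x0.round(1),y0.round(1))
for f,m,z0,k in(('scene10',(640,-188),199.6,(-.061,.043)),('scene11',(648.9,-195.5),183.4,(-.066,.056))):
    im=cv2.imread(f'pics/{f}.png');h=cv2.cvtColor(im,cv2.COLOR_BGR2HSV);b=(h[...,0]>100)&(h[...,0]<125)&(h[...,1]>120)
    e=[]
    for u in range(160,205):
        v=np.where(b[150:235,u])[0]
        if len(v): e.append((u,v.max()+150.5))
    print(e[::4]); 
    pts=[onplane(u,v,m,z0,k)[:2] for u,v in e]
    print(f,line(pts[2:-6]))
im=cv2.imread('pics/top9.png');h=cv2.cvtColor(im,cv2.COLOR_BGR2HSV);b=(h[...,0]>100)&(h[...,0]<125)&(h[...,1]>120)
for nm,fn in(('L',lambda u:u.min()-.5),('R',lambda u:u.max()+.5)):
    e=[]
    for v in range(185,202):
        u=np.where(b[v,150:190])[0]+150
        if len(u)>12: e.append(atz('top',fn(u),v,164)[:2])
    print('top9',nm,len(e),line(e))
E
```

```text
[(160, np.float64(192.5)), (164, np.float64(190.5)), (168, np.float64(189.5)), (172, np.float64(187.5)), (176, np.float64(185.5)), (180, np.float64(184.5)), (191, np.float64(178.5)), (195, np.float64(177.5)), (199, np.float64(175.5))]
scene10 (np.float32(-5.6), (np.float32(654.5), np.float32(-163.8)))
[(160, np.float64(196.5)), (164, np.float64(195.5)), (168, np.float64(193.5)), (172, np.float64(191.5)), (176, np.float64(189.5)), (186, np.float64(180.5)), (190, np.float64(183.5)), (194, np.float64(181.5)), (198, np.float64(180.5))]
scene11 (np.float32(-4.54), (np.float32(655.2), np.float32(-169.2)))
top9 L 11 (np.float32(8.94), (np.float32(481.0), np.float32(239.9)))
top9 R 11 (np.float32(8.36), (np.float32(483.5), np.float32(178.6)))
```

The carrier sits 3.4° skewed in the fingers; both cameras agree on that. I'll correct the turn and offset.

Call:
send_rows(
  steps=[
    [[0, 0, 0, 0.03, 0], [0.1, -0.15, 0, 0.03, 0], [0.05, -0.12, 0, 0, 0], [0, 0, 0, 0, 0], [0, 0, 0, 0, 0]],
  ],
)

```text
clock: 20.95
position: [635.3, -186.6, 177.3]
ee_rot: [0.986, -0.14, 0.062, -0.063]
contact_force: [-0.1, -0.3, -2.9]
gripper_width: 59.7
```

```bash
python3 -c "
from h import *
snap('scene','scene12')
go((635,-187),165,74.3)
carrier('scene12')
im=cv2.imread('pics/scene12.png');b=cv2.resize(im[150:240,135:225],(720,720),interpolation=cv2.INTER_CUBIC)[:600];cv2.imwrite('pics/c12.png',b)"
```

```text
t 21.0 pos [ 635.3 -186.6  177.4] jaw -105.75 F [ 0.8  0.1 -2.3] w 59.6 tilt [ 0.14   0.106 -0.984] j [-0.1   0.44 -0.   -0.14 -1.    1.46]
need cm in tool axes (no turn) [-0.15  0.22  1.21] turn -0.001
carrier top 347 centre [ 650.9 -194. ] size [ 65.9 128.8] ang 78.3 z 201.9 slope xy [-0.067  0.067]
brass [186 186   4   4  10] [187.5 187.5] [ 603.3 -189.9  160. ]
brass [156 199   4   7  19] [157.3 202.2] [ 701.  -187.1  160. ]
```

View pics/c12.png

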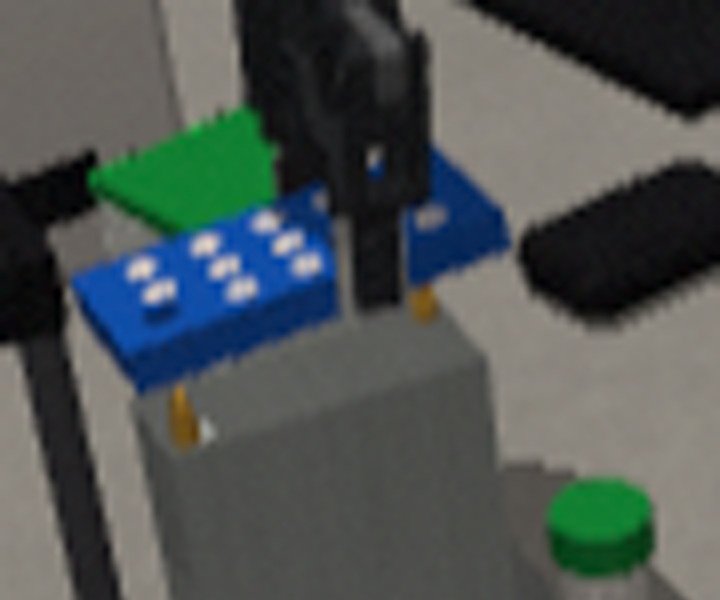

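The carrier is aligned over both pins: centre (649.8, -192.9) against the block's (649.8, -193.0), yaw -11.7°. I'll lower it in small steps and watch the force.

Call:
send_rows(
  steps=[
    [[-0.04, 0.06, 0.4, 0, 0], [-0.04, 0.06, 0.4, 0, 0], [-0.04, 0.06, 0.4, 0, 0], [-0.04, 0.06, 0.4, 0, 0], [0, 0, 0, 0, 0]],
  ],
)

```text
clock: 21.42
position: [635.0, -186.7, 159.4]
ee_rot: [0.986, -0.14, 0.062, -0.063]
contact_force: [-0.8, 0.6, -2.5]
gripper_width: 59.2
```

```bash
python3 -c "
from h import *
snap('scene','scene13')
go((635.3,-186.6),140,74.3)
carrier('scene13')"
```

```text
t 21.47 pos [ 635.2 -186.7  159.8] jaw -105.7 F [-0.   0.6 -1.7] w 59.4 tilt [ 0.14   0.106 -0.984] j [-0.1   0.46 -0.02 -0.15 -0.97  1.46]
need cm in tool axes (no turn) [-0.2   0.26  1.95] turn -0.0
carrier top 335 centre [ 650.7 -193.7] size [ 65.3 128.6] ang 77.5 z 183.9 slope xy [-0.064  0.095]
brass [157 204   3   2   4] [158.  204.5] [ 705.4 -176.8  160. ]
```

Call:
send_rows(
  steps=[
    [[-0.03, 0.04, 0.3, 0, 0], [-0.03, 0.04, 0.3, 0, 0], [-0.03, 0.04, 0.3, 0, 0], [0, 0, 0, 0, 0]],
  ],
)

```text
clock: 21.8
position: [635.5, -186.8, 149.7]
ee_rot: [0.986, -0.14, 0.062, -0.063]
contact_force: [0.5, 0.4, -3.2]
gripper_width: 59.3
```

Call:
send_rows(
  steps=[
    [[-0.03, 0.04, 0.3, 0, 0], [-0.02, 0.03, 0.2, 0, 0], [0, 0, 0, 0, 0]],
  ],
)

```text
clock: 22.05
position: [636.1, -186.9, 145.0]
ee_rot: [0.986, -0.139, 0.063, -0.062]
contact_force: [-1.1, 0.4, 0.7]
gripper_width: 59.1
```

```bash
python3 -c "
from h import *
snap('scene','scene14')
go((635.3,-186.6),140,74.3)
carrier('scene14')"
```

```text
t 22.1 pos [ 636.1 -187.   145.2] jaw -105.65 F [-0.7 -0.1 -0.3] w 59.3 tilt [ 0.142  0.106 -0.984] j [-0.1   0.47 -0.04 -0.15 -0.94  1.47]
need cm in tool axes (no turn) [-0.14  0.06  0.5 ] turn 0.001
carrier top 351 centre [ 651.3 -193.3] size [ 65.3 130. ] ang 78.4 z 169.9 slope xy [-0.055  0.077]
```

Call:
send_rows(
  steps=[
    [[-0.02, 0.03, 0.25, 0, 0], [-0.02, 0.03, 0.25, 0, 0], [-0.02, 0.03, 0.25, 0, 0], [-0.02, 0.03, 0.3, 0, 0]],
  ],
)

```text
clock: 22.43
position: [637.2, -186.5, 140.3]
ee_rot: [0.986, -0.137, 0.065, -0.062]
contact_force: [-7.9, 2.2, 10.6]
gripper_width: 58.9
```

```bash
python3 -c "
from h import *
snap('scene','scene15')
go((635.3,-186.6),140,74.3)
carrier('scene15')"
```

```text
t 22.48 pos [ 637.2 -186.5  140.3] jaw -105.33 F [-6.5  2.4  7. ] w 59.0 tilt [ 0.146  0.104 -0.984] j [-0.1   0.47 -0.05 -0.15 -0.92  1.48]
need cm in tool axes (no turn) [-0.18  0.06 -0.  ] turn 0.006
carrier top 351 centre [ 651.4 -194.3] size [ 66.  130.8] ang 77.4 z 166.4 slope xy [0.002 0.046]
```

Call:
send_rows(
  steps=[
    [[-0.05, 0.03, 0.25, 0, 0], [-0.05, 0.03, 0.3, 0, 0], [-0.05, 0.03, 0.3, 0, 0], [0, 0, 0.1, 0, 0.72], [0, 0, 0, 0, 0.8], [0, 0, 0, 0, 1], [0, 0, 0, 0, 1], [0, 0, 0, 0, 1]],
  ],
)

```text
clock: 23.15
position: [638.5, -186.8, 140.2]
ee_rot: [0.987, -0.134, 0.071, -0.061]
contact_force: [0.5, 0.8, 0.2]
gripper_width: 85.5
```

```bash
python3 -c "
from h import *
snap('scene','scene16')
go((635.3,-186.6),250,74.3)
carrier('scene16')"
```

```text
t 23.2 pos [ 638.5 -186.7  140.1] jaw -104.98 F [ 1.1 -0.5  0.4] w 85.9 tilt [ 0.156  0.101 -0.983] j [-0.1   0.47 -0.05 -0.15 -0.91  1.48]
need cm in tool axes (no turn) [  1.05  -1.46 -10.85] turn 0.013
carrier top 350 centre [ 651.5 -192.1] size [ 64.9 130.3] ang 76.2 z 165.0 slope xy [0.003 0.01 ]
```

It reads home and flat: top at 165.0 over the block's 148.9, slope about 0. Retracting straight up.

Call:
send_rows(
  steps=[
    [[0.05, -0.05, -0.5, 0, 1], [0.1, -0.1, -0.9, 0, 1], [0.1, -0.12, -1.0, 0, 1], [0.1, -0.15, -1.2, 0, 1], [0, -0.1, -1.5, 0, 1], [0, 0, -1.5, 0, 1], [-1, 0, -1.5, 0, 1], [-2, 0, -1.5, 0, 1], [-2.5, 0, -1, 0, 1], [-2.5, 0, -1, 0, 1]],
  ],
)

```text
clock: 24.03
position: [550.7, -173.8, 254.6]
ee_rot: [0.987, -0.134, 0.073, -0.06]
contact_force: [-0.4, 0.2, -0.1]
gripper_width: 85.5
```

Call:
send_rows(
  steps=[
    [[-2.5, 0, -1, 0, 1], [-2.5, 0, -0.5, 0, 1], [-2, 0, 0, 0, 1], [-1, 0, 0, 0, 1], [0, 0, 0, 0, 1], [0, 0, 0, 0, 1]],
  ],
)

```text
clock: 24.53
position: [466.7, -153.0, 270.3]
ee_rot: [0.986, -0.133, 0.081, -0.059]
contact_force: [-0.6, 0.1, 0.3]
gripper_width: 85.7
```

```bash
python3 -c "
from h import *
a,_=snap('top','top17');b,_=snap('scene','scene17')
go((500,-186),250,74.3)
carrier('scene17')
d=np.load('pics/scene17.npy');P=cloud('scene',d);h=cv2.cvtColor(b,cv2.COLOR_BGR2HSV);bl=(h[...,0]>100)&(h[...,0]<125)&(h[...,1]>120)
q=P[bl];q=q[(abs(q[:,0]-638)<75)&(abs(q[:,1]-233)<45)&(q[:,2]>190)];A=np.c_[q[:,:2]-q[:,:2].mean(0),np.ones(len(q))];k=np.linalg.lstsq(A,q[:,2],rcond=None)[0];print('stack top',len(q),k.round(3),cv2.minAreaRect(np.ascontiguousarray(q[:,:2].astype(np.float32))))
x=cv2.resize(b[130:330,110:350],(600,500),interpolation=cv2.INTER_CUBIC);y=cv2.resize(a[80:180,290:340],(200,400),interpolation=cv2.INTER_CUBIC)
c=np.zeros((500,800,3),np.uint8);c[:,:600]=x;c[:400,600:]=y;cv2.imwrite('pics/c17.png',c)"
```

```text
t 24.63 pos [ 467.4 -153.1  269.8] jaw -104.82 F [ 0.2 -0.2 -0.6] w 85.3 tilt [ 0.175  0.095 -0.98 ] j [-0.05  0.06 -0.29 -0.12 -1.05  1.41]
need cm in tool axes (no turn) [3.72 2.6  2.2 ] turn 0.015
carrier top 458 centre [ 651.  -192.2] size [ 63.9 130.7] ang 76.3 z 164.8 slope xy [ 0. -0.]
stack top 996 [-3.00000e-03 -1.50000e-02  1.96739e+02] ((634.6220092773438, 233.61032104492188), (133.2283935546875, 61.249298095703125), 5.000415325164795)
```

View pics/c17.png

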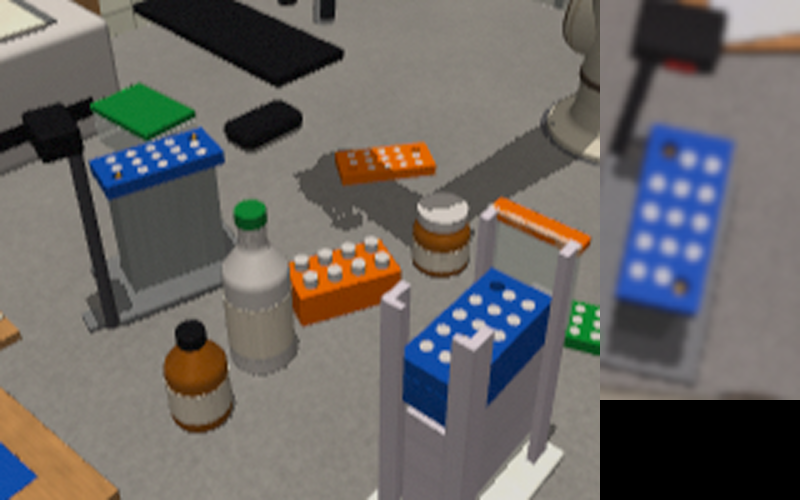

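Both brass pins show through the holes of the seated carrier. The plate lies flat at the right height, and the stack top of about 197 mm matches three carriers resting on the rail. The bystanders haven't moved. Handing in.

```bash
python3 -c "
from h import *
job.job_done()"
```

```text
the job is handed in; nothing more can be done
```

I slid the bottom carrier out through the mouth, set it on the nest over both pins, released it and handed the job in at about 24.6 s of the 48 s. No verdict was reported.

**How it went:** The first plan was to drag the carrier out with a fingertip on its end, and that failed because the carrier did not move. The fingers also touched the dispenser's lip twice on the way in, at about 13–16 N. Those contacts and the dragging left the tool leaning about 0.15 rad back from the lip, which made room to grip the exposed end across. I pulled it part way, regripped nearer its centre, and pulled it clear of the mouth. At the nest I corrected a 3.4° skew in the grip and lowered it until light contact levelled it, at about 13 N.

**Last checks:**

| Check | Result |
|---|---|
| Carrier top height | 164.8 mm by the scene camera, which reads the nest block's top at 148.9; about 16 mm apart, so fully home |
| Level | Measured slope 0.00 |
| Pins | Both visible through the holes |
| Position against the block | About 1.5 mm off in the scene camera |
| Yaw | About -13.7°, against -12.2° to -12.5° for the nest; within the limit |
| Other three carriers | Flat (slope about 0.015), top at about 197 mm, as expected one step lower |
| Bystanders | Look unmoved in the pictures; not measured |
| Arm | Clear of everything; force about zero |

**Disagreements:** The two cameras differed by about 4 mm on the nest's x position, so I aligned carrier and nest within the scene camera alone. The scene camera's centre for the stack was about 3 mm in x from my dispenser estimate, still within the 8 mm limit.

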